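Nudge the driver grille into its recess

ROBOT

A 7-joint arm with a two-finger parallel gripper is mounted at the origin on the work surface. World frame = base frame: x ahead of the robot, y to its left, z up, the work surface at z = 0. Lengths are in m, angles in rad, forces in N, time in s.
With the tool pointing down it reaches from about 0.4 to 0.875 m from the base axis. Payload 19.3 kg.
Tool frame: the origin (TCP) lies midway between the tips of the shut fingers; the grasp point (between the pads) lies 19 mm behind it; z points along the fingers, y is the line along which they close (so a half turn about z gives the same grasp; the last joint's range is limited). The gripper opens to 85 mm and grips with 20 to 120 N. Pads are 22 mm wide; open, the fingers measure 114 mm over their backs; the gripper's body (76 mm by 85 mm) begins 54 mm behind the grasp point. The pads swing forward as they close: fully open they stand 13 mm farther back than shut.
Start: joints at [1.127, 0.521, -0.036, 1.599, 0.021, 1.021, -0.113], TCP at [0.228, -0.582, 0.231] pointing down, gripper open.
Joint ranges: [-2.91, 2.91], [-0.3, 2.13], [-1.5, 1.42], [0.17, 2.43], [-1.26, 4.41], [0.16, 1.93], [-2.52, 2.52]. Speed limits (rad/s): [1.89, 1.89, 2.39, 2.39, 3.01, 3.01, 3.01].

INTERFACE

Orientations are given as [roll, pitch, yaw] about the fixed x, y, z axes, in that order (R = Rz(yaw) Ry(pitch) Rx(roll)).
In Python, from workcell import telemetry, grab_frame, calibration, bot, outline_of, landmark_of gives the robot as it stands. The module is installed in compiled form; this text tells all that it offers.
- The arm moves only by the shell command python3 -m inch 'ROWS' [FORCE]. ROWS is JSON, a list of rows, each a list of 7 numbers: the shift along the tool's x, y, z in m, then the turn, a rotation vector about the tool's x, y, z in rad, then the closure, from 0 (fully open) to 1 (shut). A call has 1 to 5 rows; each row shifts and turns the commanded pose from where the row before left it, along the tool's axes as they then stand; what a row does not reach is not made up. A row lasts 1/10 s, in which the tool goes at most 50 mm and 8.59 degrees, less where a joint would pass 70% of its speed; a pose out of reach is approached as far as the arm can. A call is refused whole if a number of a shift passes 0.05 or a number of a turn 0.15, either way. A call with a gripper value outside its range is refused whole. The fingers move at their own pace and stop on an object; FORCE is the grip in N (left out, the last holds). Time passes only in rows, so rows that do not move let the fingers close. It gives the time, the measured TCP pose, the force, the opening and the grip force at its end, in the units of the state.
- telemetry.observe(): the state, without advancing time (a new reading comes with each control period).
- grab_frame(name): name is "side" or "top"; returns the picture (400x640x3 uint8, red, green, blue); there is no depth.
- calibration(name): a dict with "fovy" (degrees; the focal length in pixels is half the picture's height over the tangent of half this angle, whatever the lens; pixels are square), "cx", "cy" (the principal point, pixels), "pose" (4x4, takes a point from camera to world coordinates). Camera axes: x right, y down, z forward; pixel columns grow to the right and rows downward; lengths in m; the calibration is good to about 2 mm. A picture is of the moment at which its call begins. calibration takes no time and is no camera call.
- bot.job_done(): hands the job in; it is judged then, once.
Trained networks look in the newest picture that a camera, given by its name, has taken for a name from the list of things; names that differ only in an ending like _2 or _b are one class to them, and where a whole thing is asked for, a point or a joint stands for the part that bears it (a point fixed in the world has none). Each returns a list of dicts, best first, with "score" (0 to 1); they miss things now and then, are a little off and sometimes report something else, mostly with a low value. They report only what shows in the picture. A call takes as long as a camera call. They do not tell look-alikes from the thing itself.
- outline_of(label, camera): "region" (400x640 bool, what is visible of it) and "rect" ([left, top, right, bottom] in pixels, round what is visible of it).
- landmark_of(label, camera): "xy" ([column, row] in pixels: a listed point, or the origin of a listed thing).
The state is a dict: "clock": time; "qpos": joint angles; "qd": joint speeds; "joint_efforts": joint torques, N m; "position": TCP position; "tool_rot": TCP orientation; "force": force on the tool from outside, world axes, zero at the start; "moment": the same for the moment, N m; "grip_width": finger opening in m; "finger_force": force on a finger pad.
Only numpy, scipy, OpenCV 4.12 (cv2) and the standard library are available. Lean on these libraries where they do the work, as an engineer would, in place of code of your own. Each camera call takes 0.05 s, during which the arm holds its last target. There are 200 camera calls.

TASK

The loudspeaker cabinet lies on its back on the bench, and the round mesh grille of its big driver lies loose on the front board beside the driver's recess. With the fingertips, gently push the grille across the board over the rim of the recess until it drops in and lies flat and flush with the board all round; do not pick it up, and leave the other things on the bench where they are.

Things in the scene. Friction and masses are not known exactly. Their poses are not given: they have to be found in the camera images.
- cabinet: Two-way bookshelf loudspeaker lying on its back, fixed: dark wooden box 200 mm (its x) by 320 mm (its y) by 150 mm high, pale plywood front board facing up. The whole top, edges included, is one firm level plane 150 mm above the origin, which the fingertips may touch, broken only by the driver's recess at y = -70 mm. Origin: centre of the underside; z up.
- recess (a point): Centre of the mouth of the big driver's round recess, level with the board; axes as the cabinet's. The recess is 116 mm across, upright-walled, 8 mm deep down to the driver's flat frame ring (94 mm inside, 116 mm outside) on which the grille comes to rest; inside the ring the bare cone lies up to 22 mm deeper.
- seat (a point): Point 8 mm below recess: centre of the ring on which the grille's underside rests when it is home. Axes as the cabinet's.
- grille: Loose round grille, dark steel mesh in a steel rim: 112 mm across (2 mm play all round in the recess), 8 mm thick, 55 to 115 g, as stiff as a solid disc. Origin: centre of its underside; z its axis. Starts flat on the board, centre 55 to 125 mm from the recess's, towards the tweeter. Its front dips and its rear rises up to 7 mm when the centres are within 15 mm; it drops home within 2 mm.
- tweeter (a point): Centre of the small black tweeter, at y = +85 mm on the cabinet: a round plate 82 mm across with a mesh guard in its middle, level with the board and firm, so the grille and the fingertips may pass over it. Axes as the cabinet's.
- wire_spool: Bystander on the bench beside the cabinet: reel of copper wire, 80 mm in diameter, 65 mm high, upright. Origin: centre of its underside.
- glue_bottle: Bystander on the bench beside the cabinet: white bottle, 42 mm in diameter, 125 mm high, upright. Origin: centre of its underside.
- screw_tin: Bystander on the bench beside the cabinet: open round tin of screws, 72 mm in diameter, 45 mm high. Origin: centre of its underside.
- screwdriver: Bystander on the bench beside the cabinet: screwdriver 180 mm long lying flat along its x, handle towards -x. Origin: at its underside, near its middle.
Things that resemble listed ones, but are neither listed nor needed, are in the scene too. Of the things that look like the grille, the middle-sized one is meant.

How it is judged:
At the end, for the whole second after the job is handed in: The grille lies at rest in the driver's recess: its centre within 4 mm of the recess's centre, its underside within 2 mm of the frame ring (flush with the board) and level within 0.03 rad; the wire reel, bottle, tin and screwdriver are within 30 mm of where they started (horizontal distance between grille and seat below 0.004 m and z of grille in the frame of seat between -0.003 and 0.002 m and angle between grille's own z axis and vertical below 0.03 rad and linear speed of grille below 0.01 m/s and distance of each of wire_spool, glue_bottle, screw_tin, screwdriver from where it was at the start of the episode below 0.03 m); the robot touches nothing.
It fails at once if the grille is lifted: its underside rises more than 8 mm above the board (z of grille in the frame of recess above 0.008 m).
It fails at once if the grille is tipped up by more than 0.35 rad (angle between grille's own z axis and vertical above 0.35 rad).
It fails at once if the grille is pushed off the cabinet (z of grille in the frame of recess below -0.025 m).
It fails at once if the grille is pushed or pressed with more than 30 N (contact force between the fingers and grille above 30 N).
It fails at once if a bystander is shifted by more than 30 mm (distance of any of wire_spool, glue_bottle, screw_tin, screwdriver from where it was at the start of the episode above 0.03 m).
It also fails if it takes over 40 s, if anything falls off the work surface, if the arm or the gripper's body presses on something with over 40 N, if the wrist force passes 120 N, or if a joint passes its speed limit or range.

## Working session

There is one attempt and no reset: what is moved stays moved. The work goes in short steps, Python scripts to look and compute and a shell command to move; the robot and the scene stay as the last step left them, time stands still between calls to the robot, and variables do not carry over. Pictures are saved under pics/ and viewed, at most 10 in all, crops included, and the job is handed in when it is done.

```bash
mkdir -p pics; cat > h.py <<'E'
import numpy as np, cv2
from workcell import telemetry, grab_frame, calibration, bot, outline_of, landmark_of
def ray(cam,uv):
    c=calibration(cam);f=200/np.tan(np.radians(c["fovy"])/2);P=np.array(c["pose"])
    d=P[:3,:3]@np.array([(uv[0]-c["cx"])/f,(uv[1]-c["cy"])/f,1]);return P[:3,3],d
def at_z(cam,uv,z):
    o,d=ray(cam,uv);return o+d*(z-o[2])/d[2]
def save(cam,name):
    im=grab_frame(cam);cv2.imwrite("pics/"+name,cv2.cvtColor(im,cv2.COLOR_RGB2BGR));return im
E
python3 - <<'E'
from h import *
s=telemetry.observe();print(s)
for c in("top","side"):
    save(c,c+"0.png");k=calibration(c);print(c,k["fovy"],np.round(k["pose"],3).tolist())
    for l in("recess","tweeter","grille","cabinet"):
        for r in landmark_of(l,c): print(l,np.round(r["xy"],1),round(r["score"],2),np.round(at_z(c,r["xy"],0 if l=="cabinet" else .15),3))
E
```

```text
{'clock': 0.0, 'qpos': array([ 1.12680288,  0.52202354, -0.03630692,  1.59998088,  0.02123934,
        1.0211089 , -0.11279548]), 'qd': array([ 8.53821416e-04, -5.86870088e-04,  1.85417348e-03,  2.79485892e-04,
        2.62833593e-03, -1.56828204e-04,  7.70593181e-06]), 'joint_efforts': array([-3.56847358e-04, -9.27109337e+01,  1.97977535e+00, -3.69940424e+01,
        1.78039883e-02,  8.22678121e-03, -1.05129524e-05]), 'position': array([ 0.22804346, -0.58155932,  0.23072975]), 'tool_rot': array([-3.14046435e+00,  1.24420807e-04,  3.73790384e-01]), 'force': array([-0.30847301,  0.13520863,  0.63764777]), 'moment': array([-0.0266387 ,  0.02412785, -0.01233824]), 'finger_force': 0.0, 'grip_width': 0.08552443449739855}
top 50.99703379631827 [[-0.026, -0.989, 0.146, 0.4], [-1.0, 0.025, -0.006, -0.028], [0.002, -0.146, -0.989, 1.14], [0.0, 0.0, 0.0, 1.0]]
recess [314.9 173.8] 0.82 [ 0.616 -0.034  0.15 ]
tweeter [287.  230.5] 0.96 [0.481 0.036 0.15 ]
grille [427.6 228.4] 0.94 [ 0.477 -0.297  0.15 ]
grille [304.8 199.7] 0.83 [ 0.553 -0.008  0.15 ]
grille [195.3 218.9] 0.78 [0.514 0.252 0.15 ]
cabinet [303.5 208. ] 0.79 [ 0.553 -0.001  0.   ]
side 48.92762908738327 [[0.998, -0.058, 0.029, 0.522], [-0.062, -0.718, 0.694, -0.768], [-0.02, -0.694, -0.72, 0.906], [0.0, 0.0, 0.0, 1.0]]
recess [344.9 194.7] 0.55 [ 0.61  -0.033  0.15 ]
recess [348.2 195.8] 0.4 [ 0.618 -0.037  0.15 ]
tweeter [294.3 180.8] 0.76 [0.49  0.025 0.15 ]
tweeter [321.6 228.4] 0.61 [ 0.548 -0.134  0.15 ]
tweeter [348.5 197.1] 0.55 [ 0.618 -0.042  0.15 ]
grille [318.1 188.1] 0.92 [ 0.548 -0.005  0.15 ]
grille [301.2 345. ] 0.86 [ 0.494 -0.405  0.15 ]
grille [310.7 153.5] 0.7 [0.535 0.126 0.15 ]
```

View pics/top0.png

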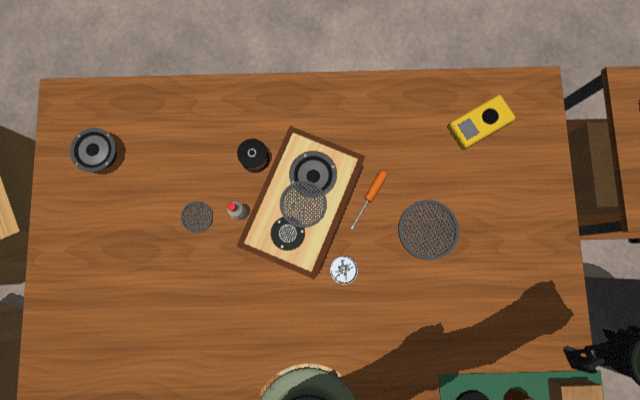

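View pics/side0.png

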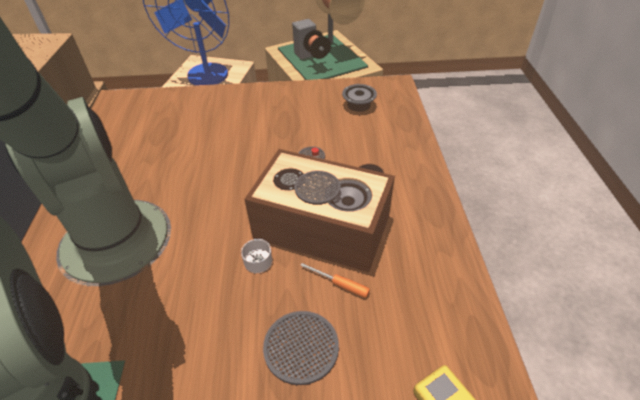

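Top view: three things look like the grille: the large one at (428,229) on the bench, the one at (304,202) on the cabinet, and the small one at (197,217) on the bench. The middle-sized one, on the front board next to the recess at (314,174), fits. The tweeter is at (288,233), the spool at (253,155), the bottle at (236,211), the tin at (344,270) and the screwdriver at about (370,200). Next I confirm this in a crop and refine the positions.

```bash
python3 - <<'E'
from h import *
im=cv2.imread("pics/top0.png")
cv2.imwrite("pics/crop.png",cv2.resize(im[120:285,220:400],None,fx=3.6,fy=3.6,interpolation=cv2.INTER_CUBIC))
for cam in("top","side"):
    grab_frame(cam)
    for l,z in(("grille",.158),("cabinet",.15),("wire_spool",.065),("glue_bottle",.125),("screw_tin",.045),("screwdriver",.02)):
        for r in outline_of(l,cam)[:4]:
            m=r["region"].astype(np.uint8);k=max(cv2.findContours(m,cv2.RETR_EXTERNAL,cv2.CHAIN_APPROX_NONE)[0],key=cv2.contourArea)[:,0]
            w=np.float32([at_z(cam,p+0.0,z)[:2] for p in k])
            (c,sz,a)=cv2.minAreaRect(w)
            print(cam,l,round(r["score"],2),np.round(r["rect"]),"c",np.round(c,3),"size",np.round(sz,3),round(a,1))
E
```

```text
top grille 0.84 [397. 198. 460. 261.] c [ 0.474 -0.296] size [0.142 0.139] 88.5
top grille 0.68 [280. 179. 328. 227.] c [ 0.542 -0.003] size [0.11  0.109] 43.6
top grille 0.62 [177. 203. 210. 234.] c [0.517 0.247] size [0.069 0.066] 88.5
top cabinet 0.64 [235. 127. 366. 280.] c [ 0.551 -0.   ] size [0.202 0.322] 66.0
top wire_spool 0.86 [240. 138. 269. 172.] c [0.689 0.129] size [0.082 0.087] 88.5
top wire_spool 0.66 [235. 128. 364. 281.] c [0.565 0.002] size [0.217 0.348] 65.8
top glue_bottle 0.58 [227. 204. 246. 220.] c [0.535 0.159] size [0.047 0.042] 88.5
top glue_bottle 0.17 [238. 125. 362. 281.] c [0.555 0.   ] size [0.208 0.329] 65.7
top screw_tin 0.97 [332. 258. 360. 282.] c [ 0.382 -0.102] size [0.07  0.069] 88.2
top screwdriver 0.67 [353. 172. 387. 231.] c [ 0.605 -0.198] size [0.023 0.093] 58.3
top screwdriver 0.44 [236. 138. 270. 173.] c [0.699 0.134] size [0.1   0.081] 25.7
top screwdriver 0.24 [281. 178. 326. 224.] c [ 0.562 -0.   ] size [0.124 0.125] 88.5
side grille 0.92 [294. 169. 340. 205.] c [ 0.546 -0.005] size [0.122 0.109] 88.8
side grille 0.92 [265. 310. 339. 385.] c [ 0.493 -0.409] size [0.137 0.134] 84.9
side grille 0.44 [299. 146. 327. 159.] c [0.523 0.133] size [0.034 0.03 ] 81.2
side cabinet 0.9 [246. 150. 393. 272.] c [ 0.544 -0.049] size [0.305 0.34 ] 66.0
side wire_spool 0.58 [246. 148. 392. 274.] c [0.546 0.031] size [0.339 0.38 ] 66.0
side glue_bottle 0.47 [245. 152. 396. 275.] c [ 0.545 -0.026] size [0.315 0.353] 66.3
side screw_tin 0.84 [241. 241. 274. 272.] c [ 0.389 -0.117] size [0.071 0.097] 7.4
side screwdriver 0.96 [319. 272. 372. 297.] c [ 0.594 -0.194] size [0.032 0.127] 59.0
```

View pics/crop.png

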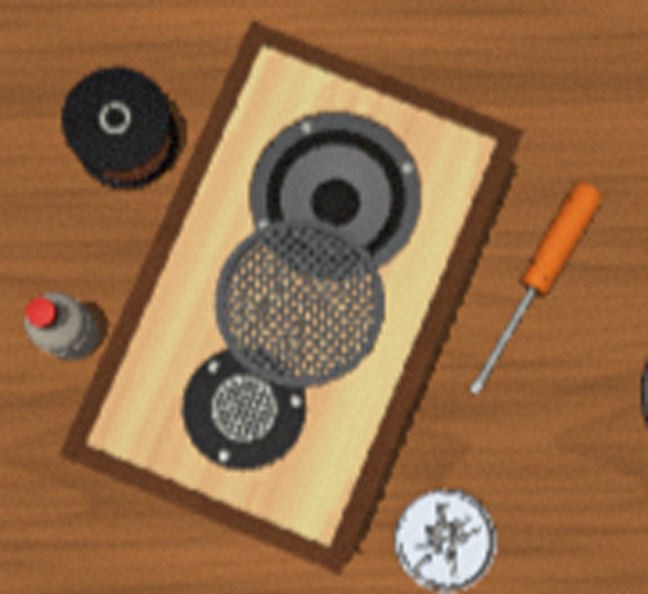

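The crop confirms it: the grille, about 47 px across in the full image, lies on the board overlapping the recess and the tweeter. Next I fit the known geometry to the image edges in both cameras.

```bash
cat >> h.py <<'E'
from scipy.optimize import minimize
def proj(cam,X):
    c=calibration(cam);f=200/np.tan(np.radians(c["fovy"])/2);P=np.array(c["pose"])
    q=(X-P[:3,3])@P[:3,:3];return q[:,:2]/q[:,2:]*f+[c["cx"],c["cy"]]
T=np.linspace(0,2*np.pi,180,endpoint=False)
def circ(c,R,z): return np.c_[c[0]+R*np.cos(T),c[1]+R*np.sin(T),0*T+z]
def gradmap(im):
    g=cv2.GaussianBlur(cv2.cvtColor(im,cv2.COLOR_RGB2GRAY),(0,0),1.0).astype(np.float32)
    return np.hypot(cv2.Sobel(g,5,1,0),cv2.Sobel(g,5,0,1))
def score(gm,cam,X):
    p=proj(cam,X).astype(np.float32);v=cv2.remap(gm,p[:,:1],p[:,1:],cv2.INTER_LINEAR)
    return np.minimum(v,120).mean()
def cabpts(p):
    c=np.array(p[:2]);y=np.array([np.cos(p[2]),np.sin(p[2])]);x=np.array([y[1],-y[0]])
    s=np.linspace(-1,1,120)[:,None];e=[c+.1*x+s*.16*y,c-.1*x+s*.16*y,c+s*.1*x+.16*y,c+s*.1*x-.16*y]
    r=np.vstack(e);return c-.07*y,c+.085*y,np.c_[r,0*r[:,0]+.15]
def fit_cab(ims,p0):
    gm={k:gradmap(v) for k,v in ims.items()}
    def f(p):
        r,t,E=cabpts(p);return -sum(score(g,k,E)*2+score(g,k,circ(r,.058,.15))+score(g,k,circ(t,.041,.15)) for k,g in gm.items())
    return best(f,p0,[.004,.004,.02])
def fit_gr(ims,p0,z=.158,R=.056):
    gm={k:gradmap(v) for k,v in ims.items()}
    return best(lambda p:-sum(score(g,k,circ(p,R,z)) for k,g in gm.items()),p0,[.005,.005])
def best(f,p0,d):
    rng=np.random.default_rng(0);p0=np.array(p0);d=np.array(d)
    rs=[minimize(f,p0+d*rng.uniform(-1,1,len(d)),method="Nelder-Mead",options=dict(xatol=1e-5,fatol=1e-3,initial_simplex=None)) for _ in range(10)]
    r=min(rs,key=lambda r:r.fun);return r.x,r.fun
E
python3 - <<'E'
from h import *
I={k:cv2.cvtColor(cv2.imread(f"pics/{k}0.png"),cv2.COLOR_BGR2RGB) for k in("top","side")}
for ks in(("top",),("side",),("top","side")):
    S={k:I[k] for k in ks}
    p,v=fit_cab(S,[.551,0,np.radians(156)]);g,w=fit_gr(S,[.545,-.004]);r,t,_=cabpts(p)
    y=np.array([np.cos(p[2]),np.sin(p[2])]);d=g-r
    print(ks,np.round(p,4),round(v),"recess",r.round(4),"grille",g.round(4),round(w),"along",round(d@y,4),"lat",round(d@[y[1],-y[0]],4))
E
```

```text
Traceback (most recent call last):
  File "h.py", line 30, in fit_cab
    return best(f,p0,[.004,.004,.02])
  File "h.py", line 36, in best
    rs=[minimize(f,p0+d*rng.uniform(-1,1,len(d)),method="Nelder-Mead",options=dict(xatol=1e-5,fatol=1e-3,initial_simplex=None)) for _ in range(10)]
        ~~~~~~~~^^^^^^^^^^^^^^^^^^^^^^^^^^^^^^^^^^^^^^^^^^^^^^^^^^^^^^^^^^^^^^^^^^^^^^^^^^^^^^^^^^^^^^^^^^^^^^^^^^^^^^^^^^^^^^^
  File "h.py", line 29, in f
    r,t,E=cabpts(p);return -sum(score(g,k,E)*2+score(g,k,circ(r,.058,.15))+score(g,k,circ(t,.041,.15)) for k,g in gm.items())
                            ~~~^^^^^^^^^^^^^^^^^^^^^^^^^^^^^^^^^^^^^^^^^^^^^^^^^^^^^^^^^^^^^^^^^^^^^^^^^^^^^^^^^^^^^^^^^^^^^^
  File "h.py", line 29, in <genexpr>
    r,t,E=cabpts(p);return -sum(score(g,k,E)*2+score(g,k,circ(r,.058,.15))+score(g,k,circ(t,.041,.15)) for k,g in gm.items())
                                               ~~~~~^^^^^^^^^^^^^^^^^^^^^^
  File "h.py", line 20, in score
    p=proj(cam,X).astype(np.float32);v=cv2.remap(gm,p[:,:1],p[:,1:],cv2.INTER_LINEAR)
      ~~~~^^^^^^^
  File "h.py", line 12, in proj
    c=calibration(cam);f=200/np.tan(np.radians(c["fovy"])/2);P=np.array(c["pose"])
ValueError: time passes only in moves, steps and waits
```

```bash
sed -i '2a import functools\ncalibration=functools.cache(calibration)' h.py
cat > m.py <<'E'
from h import *
I={k:cv2.cvtColor(cv2.imread(f"pics/{k}0.png"),cv2.COLOR_BGR2RGB) for k in("top","side")}
for ks in(("top",),("side",),("top","side")):
    S={k:I[k] for k in ks}
    p,v=fit_cab(S,[.551,0,np.radians(156)]);g,w=fit_gr(S,[.545,-.004]);r,t,_=cabpts(p)
    y=np.array([np.cos(p[2]),np.sin(p[2])]);d=g-r
    print(ks,np.round(p,4),round(v),"recess",r.round(4),"grille",g.round(4),round(w),"along",round(d@y,4),"lat",round(d@[y[1],-y[0]],4))
print(telemetry.observe()["clock"])
E
python3 m.py
```

```text
('top',) [ 0.5508 -0.0033  2.7213] -383 recess [ 0.6147 -0.0318] grille [ 0.5431 -0.0034] -107 along 0.077 lat -0.0033
('side',) [ 5.5480e-01 -4.0000e-04  2.7141e+00] -348 recess [ 0.6185 -0.0294] grille [ 0.5454 -0.0061] -95 along 0.0762 lat -0.009
('top', 'side') [ 5.5290e-01 -4.0000e-04  2.7188e+00] -714 recess [ 0.6168 -0.0291] grille [ 0.5434 -0.0061] -199 along 0.0763 lat -0.0092
1.2
```

```bash
python3 -m inch '[[0.0323,-0.0335,0,0,0,0,0],[0.0323,-0.0335,0,0,0,0,0],[0.0323,-0.0335,0,0,0,0,0],[0.0323,-0.0335,0,0,0,0,0],[0.0323,-0.0335,0,0,0,0,0]]'
python3 -m inch '[[0.0323,-0.0335,0,0,0,0,0],[0.0323,-0.0335,0,0,0,0,0],[0.0323,-0.0335,0,0,0,0,0],[0.0323,-0.0335,0,0,0,0,0],[0.0323,-0.0335,0,0,0,0,0]]'
python3 -m inch '[[0.0323,-0.0335,0,0,0,0,0],[0.0323,-0.0335,0,0,0,0,0],[0.0323,-0.0335,0,0,0,0,0],[0.0323,-0.0335,0,0,0,0,0],[0,0,0,0,0,0.14,0]]'
python3 -m inch '[[0,0,0,0,0,0.147,0],[0,0,0,0,0,0.147,0],[0,0,0,0,0,0.147,0],[0,0,0,0,0,0.147,0],[0,0,0,0,0,0,0]]'; python3 -c "
from h import *
print(telemetry.observe())"
```

```text
clock: 1.7
position: [0.3178, -0.3653, 0.2315]
tool_rot: [3.141, -0.0, 0.374]
force: [2.0, -0.5, 0.2]
grip_width: 0.0853
finger_force: 0.0
clock: 2.2
position: [0.407, -0.1503, 0.2316]
tool_rot: [3.141, -0.001, 0.374]
force: [0.7, -1.0, -0.3]
grip_width: 0.0856
finger_force: 0.0
clock: 2.7
position: [0.4795, 0.0256, 0.2314]
tool_rot: [-3.14, -0.002, 0.24]
force: [-0.5, -1.1, -0.3]
grip_width: 0.0857
finger_force: 0.0
clock: 3.2
position: [0.478, 0.02, 0.2314]
tool_rot: [3.142, -0.0, -0.357]
force: [-0.7, 1.1, 0.5]
grip_width: 0.0854
finger_force: 0.0
{'clock': 3.2, 'qpos': array([-0.00994471,  0.29422521, -0.19115686,  1.96709642,  0.07137053,
        0.88634913, -2.16597373]), 'qd': array([ 0.01839166,  0.00375744, -0.03064327, -0.00096093,  0.01153529,
        0.00273271,  0.17381435]), 'joint_efforts': array([-8.91339518e-01, -6.61480737e+01,  5.19656260e-01, -3.35183322e+01,
       -2.96063041e-01, -4.80757153e-02, -4.33222577e+00]), 'position': array([0.4779942 , 0.01999862, 0.23141067]), 'tool_rot': array([ 3.14158618e+00, -2.77852985e-04, -3.56947252e-01]), 'force': array([-0.72893178,  1.06520613,  0.48529466]), 'moment': array([0.01038105, 0.00897293, 0.04866585]), 'finger_force': 0.0, 'grip_width': 0.08540267408958536}
```

```bash
python3 -m inch '[[0,0,0.035,0,0,0,0],[0,0,0.035,0,0,0,0],[0,0,0.010,0,0,0,0],[0,0,0.004,0,0,0,0],[0,0,0,0,0,0,0]]'
python3 -m inch '[[0,0,0.002,0,0,0,0],[0,0,0.002,0,0,0,0],[0,0,0.002,0,0,0,0],[0,0,0.002,0,0,0,0],[0,0,0,0,0,0,0]]'
python3 - <<'E'
from h import *
a=save("top","top1.png");b=save("side","side1.png")
cv2.imwrite("pics/c1.png",cv2.cvtColor(np.vstack([cv2.resize(a[120:270,210:410],(700,300) and (400,300)),cv2.resize(b[120:270,220:420],(400,300))]),cv2.COLOR_RGB2BGR))
E
```

```text
clock: 3.7
position: [0.4784, 0.0199, 0.1479]
tool_rot: [-3.141, -0.0, -0.353]
force: [-0.4, 0.1, 1.4]
grip_width: 0.0851
finger_force: 0.0
clock: 4.2
position: [0.4778, 0.0199, 0.1392]
tool_rot: [3.142, 0.0, -0.354]
force: [0.1, 0.2, 0.5]
grip_width: 0.0855
finger_force: 0.0
```

View pics/c1.png

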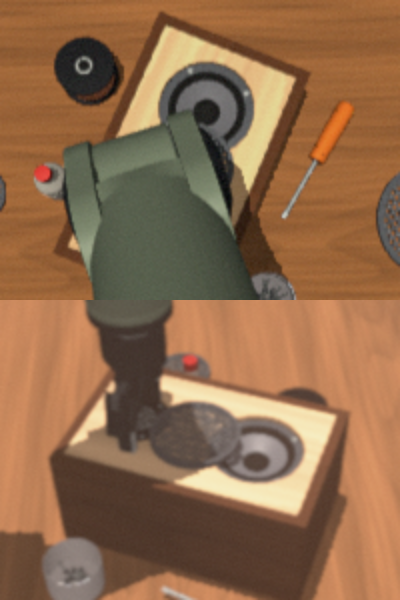

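Side view (bottom half): the fingertips stand on the board behind the grille, and the recess ahead is clear. I push in steps.

```bash
python3 -m inch '[[0.008,0,0,0,0,0,0],[0.005,0,0,0,0,0,0],[0.004,0,0,0,0,0,0],[0.003,0,0,0,0,0,0],[0.003,0,0,0,0,0,0]]'
python3 -m inch '[[0.003,0,0,0,0,0,0],[0.004,0,0,0,0,0,0],[0.004,0,0,0,0,0,0],[0.004,0,0,0,0,0,0],[0.004,0,0,0,0,0,0]]'
python3 -m inch '[[0.004,0,0,0,0,0,0],[0.004,0,0,0,0,0,0],[0.004,0,0,0,0,0,0],[0.004,0,0,0,0,0,0],[0.004,0,0,0,0,0,0]]'
python3 - <<'E'
from h import *
b=save("side","side2.png")
cv2.imwrite("pics/c2.png",cv2.cvtColor(cv2.resize(b[120:270,220:420],(800,600)),cv2.COLOR_RGB2BGR))
g,w=fit_gr({"side":b},[.575,-.017]);print(g,w)
E
```

```text
clock: 4.8
position: [0.4997, 0.0118, 0.1392]
tool_rot: [3.142, 0.0, -0.354]
force: [-0.2, -0.5, 0.1]
grip_width: 0.0856
finger_force: 0.2
clock: 5.3
position: [0.5177, 0.0052, 0.1393]
tool_rot: [-3.142, 0.0, -0.354]
force: [-0.5, -0.1, 0.6]
grip_width: 0.0856
finger_force: 0.2
clock: 5.8
position: [0.5364, -0.0018, 0.1393]
tool_rot: [-3.142, 0.0, -0.354]
force: [0.3, 0.0, 1.2]
grip_width: 0.0854
finger_force: 0.2
[ 0.58500541 -0.02845387] -75.97621154785156
```

View pics/c2.png

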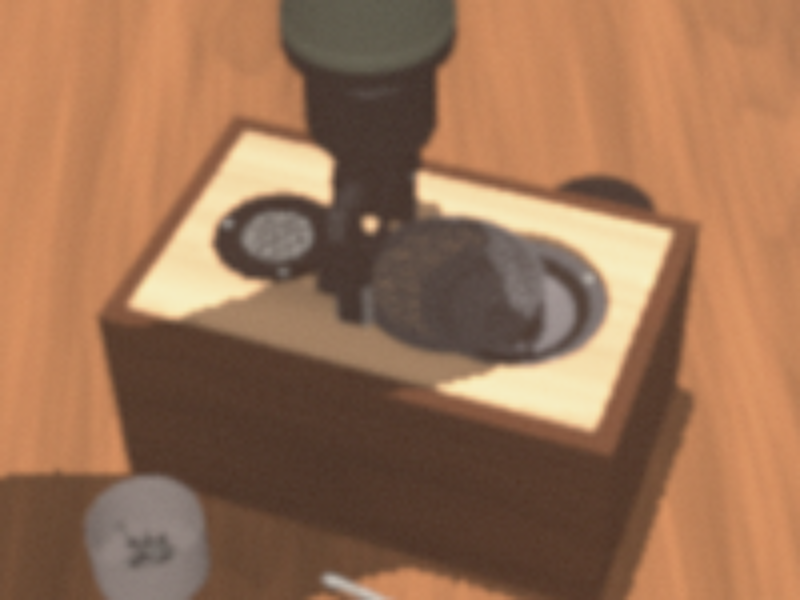

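The grille sits against both fingers at crop (459,284) and the recess is at crop (516,299). I compute the remaining offset.

```bash
python3 - <<'E'
from h import *
b=cv2.cvtColor(cv2.imread("pics/side2.png"),cv2.COLOR_BGR2RGB)
q=lambda x,y:((x+.5)/4-.5+220,(y+.5)/4-.5+120)
print(at_z("side",q(459,284),.158),at_z("side",q(516,299),.15))
for s in([.580,-.018],[.583,-.02]):print(fit_gr({"side":b},s))
gm={"side":gradmap(b)};print("recess",best(lambda p:-score(gm["side"],"side",circ(p,.058,.15)),[.618,-.029],[.003,.003]))
E
```

```text
[ 0.585698   -0.02515599  0.158     ] [ 0.61944154 -0.03268473  0.15      ]
(array([ 0.5849651 , -0.02851331]), np.float64(-75.99002075195312))
(array([ 0.58499999, -0.02845451]), np.float64(-75.9840087890625))
recess (array([ 0.61988367, -0.0322723 ]), np.float64(-86.71763610839844))
```

```bash
python3 - <<'E'
from h import *
b=save("top","top2.png")
cv2.imwrite("pics/c3.png",cv2.cvtColor(cv2.resize(b[125:245,240:400],(800,600),interpolation=cv2.INTER_CUBIC),cv2.COLOR_RGB2BGR))
E
```

```text
(no output)
```

View pics/c3.png

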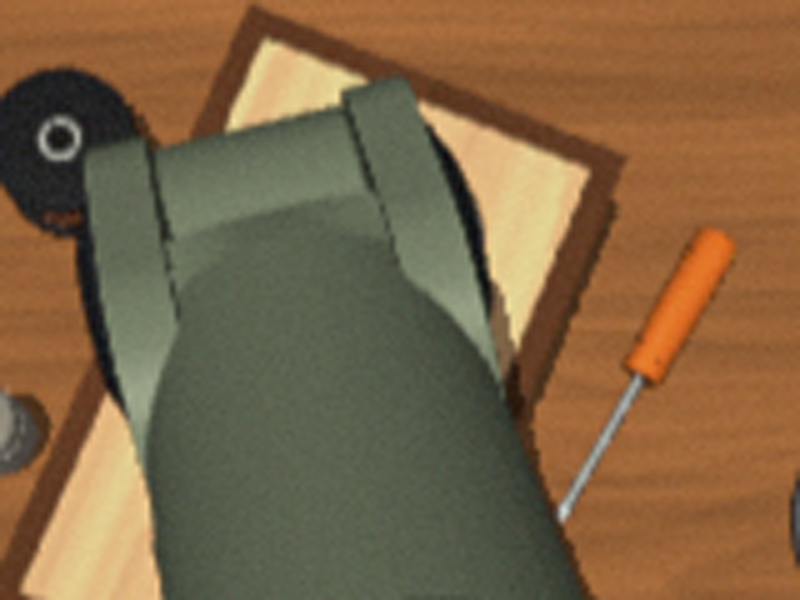

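```bash
python3 -m inch '[[0.004,-0.001,0,0,0,0,0],[0.004,-0.001,0,0,0,0,0],[0.004,-0.001,0,0,0,0,0],[0.003,-0.001,0,0,0,0,0],[0.003,0,0,0,0,0,0]]'
python3 - <<'E'
from h import *
b=save("side","side3.png")
cv2.imwrite("pics/c4.png",cv2.cvtColor(cv2.resize(b[145:235,275:395],(800,600),interpolation=cv2.INTER_CUBIC),cv2.COLOR_RGB2BGR))
g,_=fit_gr({"side":b},[.602,-.029]);gm=gradmap(b)
r,_=best(lambda p:-score(gm,"side",circ(p,.058,.15)),[.6195,-.032],[.003,.003]);d=r-g
print(g,r,"along",d@[.938,-.347],"lat",d@[-.347,-.938])
E
```

```text
clock: 6.4
position: [0.5547, -0.004, 0.1393]
tool_rot: [-3.141, 0.0, -0.354]
force: [1.0, 0.7, -0.2]
grip_width: 0.0854
finger_force: 0.2
[ 0.608515   -0.03495663] [ 0.60918495 -0.02556957] along -0.002628904709316411 lat -0.009037532877769365
```

View pics/c4.png

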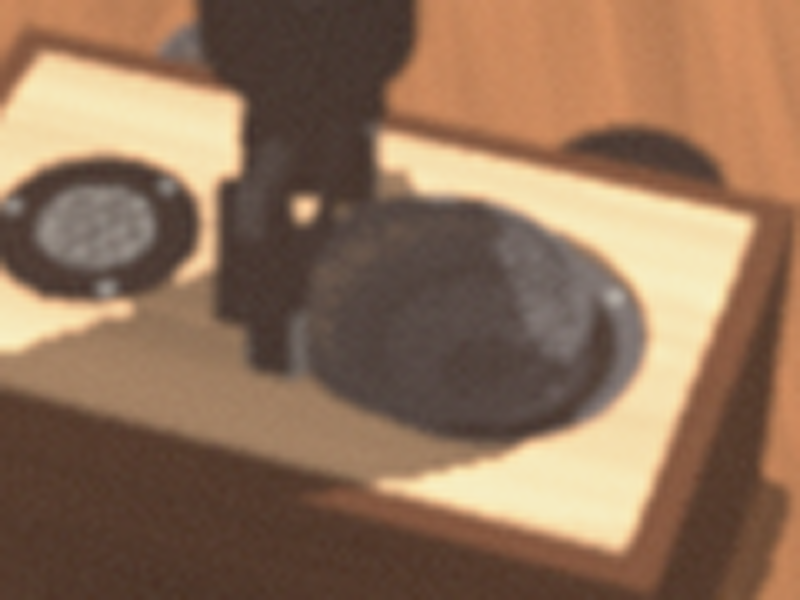

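Side crop: the grille is at about (455,309) with its rim against the near finger, and the recess at about (496,331). No dip yet.

```bash
python3 - <<'E'
from h import *
q=lambda x,y:((x+.5)/6.667-.5+275,(y+.5)/6.667-.5+145)
for a,b in(((455,309),(496,331)),):
    g=at_z("side",q(*a),.158)[:2];r=at_z("side",q(*b),.15)[:2];d=r-g
    print(g,r,"along",d@[.938,-.347],"lat",d@[-.347,-.938])
# predicted outlines: nest hypothesis vs fit, in crop pixels
def box(c,R,z):
    p=proj("side",circ(c,R,z));p=(p+.5-[275,145])*6.667-.5;return p.min(0).round(),p.max(0).round()
print(box([.5992,-.0205],.056,.158),box([.6085,-.035],.056,.158),box([.618,-.031],.058,.15))
# finger tip near-side visible bottom (crop 275,375)
print(at_z("side",q(275,376),.152))
E
```

```text
[ 0.60578609 -0.02781082] [ 0.62032433 -0.03224181] along 0.01517442493920105 lat -0.0008885078131580642
(array([280., 190.]), array([590., 409.])) (array([308., 215.]), array([622., 438.])) (array([329., 218.]), array([651., 448.]))
[ 0.53957947 -0.05007557  0.152     ]
```

```bash
python3 -m inch '[[0.002,0,0,0,0,0,0],[0.002,0,0,0,0,0,0],[0.002,0,0,0,0,0,0],[0.002,0,0,0,0,0,0],[0.002,0,0,0,0,0,0]]'
python3 - <<'E'
from h import *
b=save("side","side4.png")
cv2.imwrite("pics/c5.png",cv2.cvtColor(cv2.resize(b[145:235,275:395],(800,600),interpolation=cv2.INTER_CUBIC),cv2.COLOR_RGB2BGR))
E
```

```text
clock: 6.95
position: [0.5639, -0.0076, 0.1393]
tool_rot: [-3.142, 0.0, -0.354]
force: [-0.6, 0.3, -0.4]
grip_width: 0.0856
finger_force: 0.3
```

View pics/c5.png

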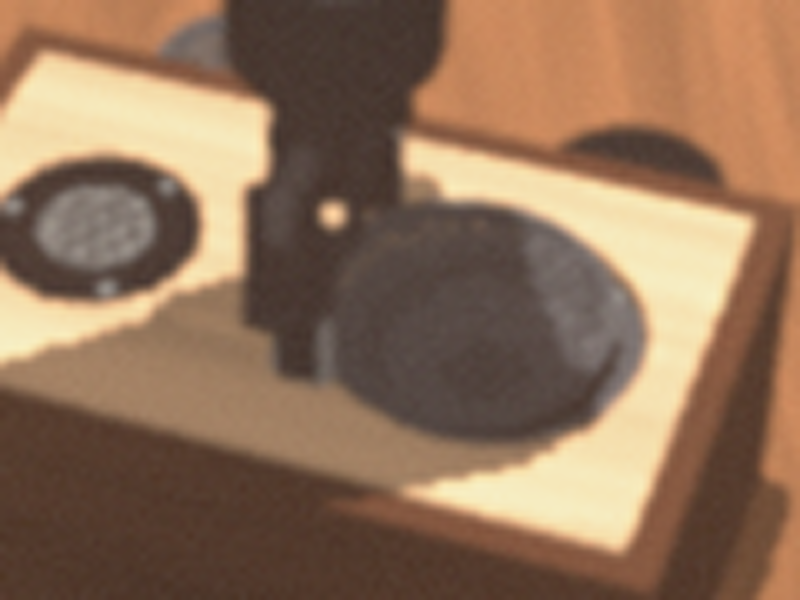

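The grille now spans crop x 334–640, almost over the recess (right edge 648), with its front dipping. I continue gently.

```bash
python3 -m inch '[[0.0015,0,0,0,0,0,0],[0.0015,0,0,0,0,0,0],[0.0015,0,0,0,0,0,0],[0.0015,0,0,0,0,0,0],[0.001,0,0,0,0,0,0]]'
python3 - <<'E'
from h import *
b=save("side","side5.png")
cv2.imwrite("pics/c6.png",cv2.cvtColor(cv2.resize(b[145:235,275:395],(800,600),interpolation=cv2.INTER_CUBIC),cv2.COLOR_RGB2BGR))
E
```

```text
clock: 7.5
position: [0.5704, -0.0101, 0.1393]
tool_rot: [3.142, -0.0, -0.354]
force: [-0.5, -0.1, -0.3]
grip_width: 0.085
finger_force: 0.3
```

View pics/c6.png

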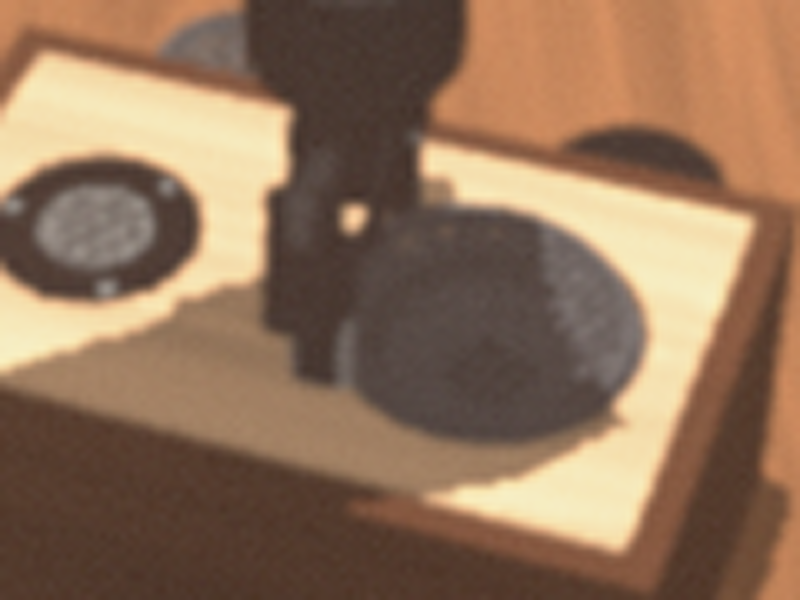

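The front rim is now inside the recess, but the rear rim (left edge at crop x≈355) is not home yet. I push on in small steps.

```bash
python3 -m inch '[[0.001,0,0,0,0,0,0],[0.001,0,0,0,0,0,0],[0.001,0,0,0,0,0,0],[0.001,0,0,0,0,0,0],[0,0,0,0,0,0,0]]'
python3 -m inch '[[0.001,0,0,0,0,0,0],[0.001,0,0,0,0,0,0],[0.001,0,0,0,0,0,0],[0,0,0,0,0,0,0]]'
python3 - <<'E'
from h import *
b=save("side","side6.png");g=[fit_gr({"side":b},[.618,-.031],z)for z in(.158,.150)];print(g)
E
```

```text
clock: 8.05
position: [0.5742, -0.0114, 0.1393]
tool_rot: [-3.142, -0.0, -0.354]
force: [0.3, -0.3, 0.7]
grip_width: 0.0852
finger_force: 0.0
clock: 8.45
position: [0.577, -0.0125, 0.1393]
tool_rot: [-3.142, -0.0, -0.354]
force: [0.4, 0.6, -0.4]
grip_width: 0.0854
finger_force: 0.0
[(array([ 0.62096737, -0.03964606]), np.float64(-92.85160827636719)), (array([ 0.62204278, -0.03229424]), np.float64(-93.04639434814453))]
```

Finger force fell to zero, so the grille has probably dropped in. I withdraw and check from both cameras.

```bash
python3 -m inch '[[-0.006,0,0,0,0,0,0],[-0.01,0,-0.005,0,0,0,0],[0,0,-0.045,0,0,0,0],[0,0,-0.045,0,0,0,0],[-0.03,0.03,0,0,0,0,0]]'
python3 -m inch '[[-0.02,0.045,0,0,0,0,0],[-0.02,0.045,0,0,0,0,0],[0,0.048,0,0,0,0,0],[0,0.048,0,0,0,0,0],[0,0.048,0,0,0,0,0]]'
python3 -m inch '[[0,0.048,0,0,0,0,0],[0,0.048,0,0,0,0,0],[0,0,0,0,0,0,0]]'
python3 - <<'E'
from h import *
a=save("top","top7.png");b=save("side","side7.png");I={"top":a,"side":b}
z=lambda im,r:cv2.resize(im[r[1]:r[1]+100,r[0]:r[0]+130],(780,600) and (390,300),interpolation=cv2.INTER_CUBIC)
cv2.imwrite("pics/c7.png",cv2.cvtColor(np.vstack([z(a,(250,125)),z(b,(275,140))]),cv2.COLOR_RGB2BGR))
for k in I:
    p,_=fit_cab({k:I[k]},[.553,-.002,2.719]);r=cabpts(p)[0];print(k,r,fit_gr({k:I[k]},r,.15,.057))
    for l,zz in(("wire_spool",.065),("glue_bottle",.125),("screw_tin",.045),("screwdriver",.02)):
        o=outline_of(l,k)
        if o: print(l,o[0]["rect"])
E
```

```text
clock: 9.0
position: [0.5275, -0.0221, 0.2397]
tool_rot: [-3.137, -0.009, -0.351]
force: [0.2, -0.9, -0.2]
grip_width: 0.0855
finger_force: 0.0
clock: 9.5
position: [0.4031, -0.2312, 0.2349]
tool_rot: [-3.142, -0.001, -0.354]
force: [0.9, 0.1, 1.2]
grip_width: 0.0855
finger_force: 0.0
clock: 9.8
position: [0.3679, -0.3248, 0.2346]
tool_rot: [3.14, -0.0, -0.361]
force: [0.5, 1.7, -0.4]
grip_width: 0.0852
finger_force: 0.0
top [ 0.61484248 -0.03204171] (array([ 0.61717493, -0.03131192]), np.float64(-120.0))
wire_spool [236.7, 139.7, 269.9, 171.8]
glue_bottle [225.7, 204.2, 243.4, 220.0]
screw_tin [328.6, 257.7, 362.5, 285.4]
screwdriver [353.3, 170.1, 386.3, 231.7]
side [ 0.61851753 -0.0295014 ] (array([ 0.61988715, -0.03180354]), np.float64(-120.0))
wire_spool [362.1, 164.4, 385.3, 172.3]
glue_bottle [312.5, 146.0, 319.5, 157.5]
screw_tin [241.0, 241.7, 273.0, 275.2]
screwdriver [245.2, 150.9, 397.3, 275.8]
```

View pics/c7.png

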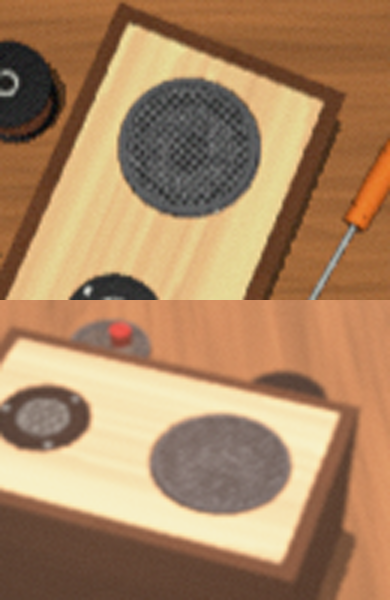

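The grille fills the recess evenly in both views, at (190,147) in the top crop and (220,464) in the side crop, flush with the board and with no raised edge. The bystanders have not moved and the arm is clear, so I hand in.

```bash
python3 -c "
from workcell import bot
print(bot.job_done())"
```

```text
the job is handed in; nothing more can be done
None
```

I pushed the grille into the recess, where both cameras show it flush and level; the bystanders look unmoved and the arm is clear, and I handed the job in at about 10 s of robot time, though the hand-in call returned no verdict.

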